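# Set out the finished jade carvings on their stands

### The arm

A 6-joint arm with a two-finger parallel gripper is mounted at the origin on the work surface. World frame = base frame: x ahead of the robot, y to its left, z up, the work surface at z = 0. Lengths are in m, angles in rad, forces in N, time in s.
With the tool pointing down it reaches from about 0.35 to 0.95 m from the base axis. Payload 17.4 kg.
Tool frame: the origin (TCP) lies at the very end of the fingers, on their centre line; the grasp point (between the pads) lies 19 mm behind it; z points along the fingers, y is the line along which they close (so a half turn about z gives the same grasp; the last joint's range is limited). The gripper opens to 93 mm and grips with 3 to 60 N. Pads are 15 mm wide; open, the fingers measure 128 mm over their backs; the gripper's body (75 mm by 188 mm) begins 65 mm behind the grasp point.
Start: joints at [-1.229, 0.116, 1.442, -0, 1.584, -0.038], TCP at [0.25, -0.627, 0.219] pointing down, gripper open.
Joint ranges: [-2.83, 2.83], [-0.83, 2.19], [0.07, 2.5], [-1.14, 4.28], [0.01, 3], [-2.97, 2.97]. Speed limits (rad/s): [1.89, 1.89, 2.22, 3.14, 3.14, 3.14].

### API

Orientations are given as a unit quaternion [w, x, y, z].
In Python, from plant import r, jaws, vision, job gives the robot as it stands. Calls block until the motion is done:
- r.movep(position, orientation): joint-space move of the TCP to a pose.
- r.move_straight(position, feed=0.15, ori=None): straight line of the TCP; ori=None keeps the orientation; feed is the mean speed in m/s.
- r.move_j(angles): joint-space move.
- jaws.set_gripper(opening): finger opening in m; the grip force is fixed at half the most; returns when the fingers have stopped.
- r.sleep(seconds).
- r.inverse_kinematics(position, orientation): joint angles nearest the present ones, or None.
- r.observe(): the state.
- vision.read_camera(name): name is "scene" or "side" or "wrist"; returns the picture (480x640x3 uint8, red, green, blue); there is no depth.
- vision.calibration(name): a dict with "fov_y" (degrees; the focal length in pixels is half the picture's height over the tangent of half this angle, whatever the lens; pixels are square), "cx", "cy" (the principal point, pixels), "world_from_camera" (4x4, takes a point from camera to world coordinates). Camera axes: x right, y down, z forward; pixel columns grow to the right and rows downward; lengths in m; the calibration is good to about 2 mm. A picture is of the moment at which its call begins: read the wrist's pose just before it. calibration takes no time and is no camera call; for the wrist camera it gives the pose at the moment of the call.
A pose or a line that the arm cannot do raises r.PlanningError and nothing moves.
- job.finish_job(): hands the job in; it is judged then, once.
The state is a dict: "t": time; "joints": joint angles; "dq": joint speeds; "joint_efforts": joint torques, N m; "tcp_pos": TCP position; "ee_rot": TCP orientation; "contact_force": force on the tool from outside, world axes, zero at the start; "wrist_torque": the same for the moment, N m; "opening": finger opening in m; "finger_force": force on a finger pad.
Only numpy, scipy, OpenCV 4.12 (cv2) and the standard library are available. Lean on these libraries where they do the work, as an engineer would, in place of code of your own. Each camera call takes 0.05 s, during which the arm holds its last target. There are 200 camera calls.

### The job

Set each finished carving squarely and centrally on the felt of the wooden stand made for it: the green jar on the round stand, the seal on the square one, the plaque on the oblong one, lying along it, and the bangle over the post, flat on its stand. Put the green lid on the jar only once the jar stands released on its stand; the other pieces may go in any order. Stone chips: set everything down gently, never let a piece fall, and do not shift the rack of burrs.

Things in the scene. Friction and masses are not known exactly. Their poses are not given: they have to be found in the camera images.
- jar: Open round jar of deep green jade, 54 mm outer diameter, 40 mm high, wall 5 mm (mouth 44 mm), 0.16 kg. Loose, upright on the bench. Origin: centre of its underside; z up.
- lid: The jar's lid, same green jade, 60 g. From below: plug 28 mm across, 5 mm high (enters the jar's mouth, 8 mm play all round); flange 56 mm across, 6 mm thick (rests on the jar's rim); knob 18 mm across, 18 mm high; 29 mm in all. Loose, standing on its plug, knob up. Origin: centre of the plug's underside; z up. On the jar it is 35 mm above the jar's origin.
- seal: Honey-coloured stone seal, 0.16 kg: a square block 34 x 34 mm, 40 mm high, with a carved round knob (up to 26 mm across) on top; 60 mm in all. Loose, upright. Origin: centre of its underside; x and y are square to the block's faces.
- bangle: Child's bangle of pale celadon-green jade: a ring 60 mm outer and 44 mm inner diameter, 14 mm high, 0.06 kg. Loose, lying flat. Origin: on its axis at the underside; z up.
- plaque: White jade plaque, a slab 60 mm long (its x), 36 mm wide (its y) and 14 mm thick, 0.08 kg, loose, lying flat with its engraved face (two lines and a disc) up. Origin: centre of its underside.
- round_stand: Dark wooden round stand, 84 mm across, flat top 14 mm above the bench with a plain red felt circle 58 mm across flush in it, no post. Belongs to the jar. Fixed. Origin: centre of its underside, on the bench.
- square_stand: Dark wooden square stand, 72 x 72 mm, flat top 14 mm above the bench with a red felt square of 38 mm flush in it. Belongs to the seal. Fixed. Origin: centre of its underside; x and y are square to its sides.
- oblong_stand: Dark wooden oblong stand, 94 mm (its x) by 70 mm (its y), flat top 14 mm above the bench with a red felt oblong 64 x 40 mm flush in it, long side along x. Belongs to the plaque. Fixed. Origin: centre of its underside.
- post_stand: Dark wooden round stand, 84 mm across, top 14 mm above the bench, with a red felt circle and a paler upright wooden post in the middle, 24 mm across, rising to 54 mm above the bench. Belongs to the bangle, which goes over the post and lies on the stand's top. Fixed. Origin: centre of its underside, z up along the post.
- burr_rack: Bystander: green block 50 (x) x 100 (y) x 30 mm with four steel grinding burrs standing in a row, 110 mm high in all, loose, 0.7 kg, at the far side of the bench beyond the work. Origin: centre of its underside.
Things that resemble listed ones, but are neither listed nor needed, are in the scene too. Leave any orange or pink look-alike of the square_stand alone. What is shaped like the oblong_stand but purple is not meant.

How it is judged:
On the way, in this order (a step that is already met when the one before it is completed fails the run):
1. the jar stands released on the round stand (horizontal distance between jar and round_stand below 0.012 m and z of jar in the frame of round_stand between 0.01 and 0.018 m and angle between jar's own z axis and vertical below 0.1 rad and contact force between jar and the fingers below 0.05 N and linear speed of jar below 0.02 m/s), for 0.2 s.
2. the lid sits on the jar (horizontal distance between lid and jar below 0.01 m and z of lid in the frame of jar between 0.031 and 0.039 m and angle between lid's own z axis and vertical below 0.1 rad), for 0.2 s.
At the end, for the whole second after the job is handed in: Jar, seal and plaque upright on their stands within 12 mm of centre; seal and plaque within 17 degrees of square (seal any quarter turn, plaque either way round); lid level on the jar within 10 mm; bangle flat round its post within 14 mm; all released and at rest (all of step 2 and horizontal distance between jar and round_stand below 0.012 m and z of jar in the frame of round_stand between 0.01 and 0.018 m and angle between each of jar, seal, plaque, bangle's own z axis and vertical below 0.1 rad and horizontal distance between seal and square_stand below 0.012 m and z of seal in the frame of square_stand between 0.01 and 0.018 m and (angle between the x axis of seal and the x axis of square_stand, either way round below 0.3 rad or angle between the x axis of seal and the y axis of square_stand, either way round below 0.3 rad) and horizontal distance between plaque and oblong_stand below 0.012 m and z of plaque in the frame of oblong_stand between 0.01 and 0.018 m and angle between the x axis of plaque and the x axis of oblong_stand, either way round below 0.3 rad and horizontal distance between bangle and post_stand below 0.014 m and z of bangle in the frame of post_stand between 0.01 and 0.018 m and linear speed of each of jar, lid, seal, bangle, plaque below 0.02 m/s); the robot touches nothing.
It fails at once if a carving is dropped (falls freely by more than about 25 mm) ((linear speed of jar above 0.7 m/s and contact force between jar and the fingers below 0.05 N) or (linear speed of lid above 0.7 m/s and contact force between lid and the fingers below 0.05 N) or (linear speed of seal above 0.7 m/s and contact force between seal and the fingers below 0.05 N) or (linear speed of bangle above 0.7 m/s and contact force between bangle and the fingers below 0.05 N) or (linear speed of plaque above 0.7 m/s and contact force between plaque and the fingers below 0.05 N)).
It fails at once if the burr rack is shifted by more than 15 mm (distance of burr_rack from where it was at the start of the episode above 0.015 m).
It also fails if it takes over 144 s, if anything falls off the work surface, if the arm or the gripper's body presses on something with over 40 N, if the wrist force passes 120 N, or if a joint passes its speed limit or range.

## Working session

There is one attempt and no reset: what is moved stays moved. The work goes in short steps, each a Python script; the robot and the scene stay as the last script left them, time stands still between calls to the robot, and variables do not carry over. Pictures are saved under pics/ and viewed, at most 14 in all, crops included, and the job is handed in when it is done.

```bash
ls; mkdir -p pics; python3 - <<'E'
from plant import r,jaws,vision,job
import cv2,numpy as np
for n in ["scene","side","wrist"]:
    c=vision.calibration(n); im=vision.read_camera(n)
    cv2.imwrite(f"pics/{n}0.png",im[:,:,::-1]); print(n,c['fov_y'],c['cx'],c['cy'],np.round(c['world_from_camera'],3).tolist())
print(r.observe()['t'], r.observe()['ee_rot'])
E
```

```text
pics
scene 42.67781122752672 325.055220407192 238.93753374699457 [[-0.389, 0.608, -0.692, 1.513], [0.921, 0.273, -0.278, 0.428], [0.02, -0.745, -0.666, 0.938], [0.0, 0.0, 0.0, 1.0]]
side 51.40617134117166 317.3644873810587 242.00186245721628 [[-0.924, -0.213, 0.317, 0.228], [-0.382, 0.525, -0.761, 0.893], [-0.005, -0.824, -0.566, 0.663], [0.0, 0.0, 0.0, 1.0]]
wrist 62.55742207972112 322.6028990706444 236.30733991321736 [[0.371, -0.892, -0.26, 0.322], [-0.929, -0.356, -0.103, -0.599], [-0.001, 0.279, -0.96, 0.385], [0.0, 0.0, 0.0, 1.0]]
0.15 [-4.33291692e-04  9.82025580e-01  1.88747364e-01 -6.60771815e-05]
```

View pics/scene0.png

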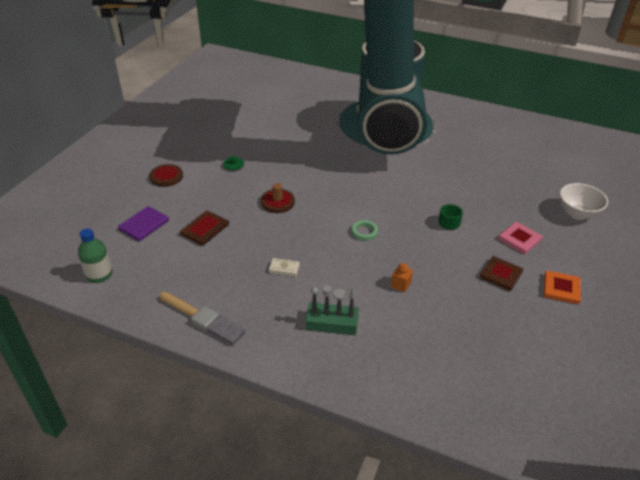

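View pics/side0.png

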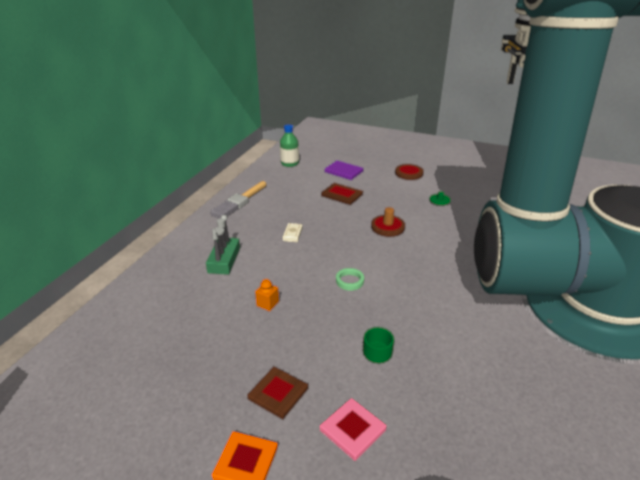

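The scene view shows these, by pixel:
- **Carvings:** jar (450,217), lid (233,163), seal (402,278), bangle (364,231), plaque (285,267).
- **Stands:** round (166,175), post (278,199), dark oblong (205,228), dark square (502,272).
- **Look-alikes to leave alone:** pink square (521,237), orange square (563,287), purple oblong (144,223), white bowl (582,202) and green bottle (95,255).
- **Rack:** (333,317).

The side view agrees, with jar (378,345), lid (440,199), round stand (409,171), oblong (342,193), post stand (388,224), dark square (278,391), seal (267,294), plaque (292,232) and bangle (350,279).

```bash
cat > h.py <<'E'
from plant import r,jaws,vision,job
import cv2,numpy as np
HSV=dict(red=[((0,150,40),(6,255,255)),((172,150,40),(180,255,255))],green=[((60,120,20),(85,255,255))],
 pale=[((50,40,110),(85,140,255))],white=[((18,5,150),(40,80,255))],honey=[((6,170,60),(18,255,255))])
def mask(im,col):
    h=cv2.cvtColor(im,cv2.COLOR_RGB2HSV); m=0
    for a,b in HSV[col]: m=m|cv2.inRange(h,a,b)
    return m
def blob(im,col,seed,rad=25,minA=20):
    """largest-area-over-distance contour of a colour near the seed pixel"""
    cs,_=cv2.findContours(mask(im,col),cv2.RETR_EXTERNAL,cv2.CHAIN_APPROX_NONE)
    ok=[]
    for c in cs:
        if cv2.contourArea(c)<minA: continue
        d=-cv2.pointPolygonTest(c,tuple(map(float,seed)),True)
        if d<rad: ok.append((cv2.contourArea(c),c))
    return max(ok,key=lambda t:t[0])[1] if ok else None
def rays(c,px):
    px=np.atleast_2d(np.asarray(px,float)); f=240/np.tan(np.radians(c['fov_y'])/2); T=np.array(c['world_from_camera'])
    d=np.c_[(px[:,0]-c['cx'])/f,(px[:,1]-c['cy'])/f,np.ones(len(px))]@T[:3,:3].T
    return T[:3,3],d/np.linalg.norm(d,axis=1)[:,None]
def onplane(c,px,z):
    o,d=rays(c,px); return (o+d*((z-o[2])/d[:,2])[:,None])[:,:2]
def project(c,P):
    T=np.array(c['world_from_camera']); q=T[:3,:3].T@(np.asarray(P,float)-T[:3,3]); f=240/np.tan(np.radians(c['fov_y'])/2)
    return np.array([c['cx']+f*q[0]/q[2],c['cy']+f*q[1]/q[2]])
def tri(views):
    A=0;b=0;L=[]
    for c,p in views:
        o,d=rays(c,p);d=d[0];M=np.eye(3)-np.outer(d,d);A=A+M;b=b+M@o;L.append((o,M))
    P=np.linalg.solve(A,b); return P,max(np.linalg.norm(M@(P-o)) for o,M in L)
def cen(ct):
    m=cv2.moments(ct); return np.array([m['m10']/m['m00'],m['m01']/m['m00']])
def rect(c,ct,z):
    (x,y),(w,h),a=cv2.minAreaRect((onplane(c,ct[:,0],z)*1000).astype(np.float32))
    if h>w: w,h,a=h,w,a+90
    return np.array([x,y])/1000,w,h,(a+90)%180-90   # long side first, its angle deg
def shot(n):
    c=vision.calibration(n); return c,vision.read_camera(n)
def quat(yaw):
    """tool down; tool y (closing line) along world angle yaw+90deg when yaw=0 means tool x along +x"""
    return np.array([0,np.cos(yaw/2),np.sin(yaw/2),0])
E
python3 - <<'E'
from h import *
sc={n:(vision.calibration(n),cv2.imread(f"pics/{n}0.png")[:,:,::-1].copy()) for n in("scene","side")}
S=dict(jar=('green',(450,217),(378,345)),lid=('green',(233,163),(440,199)),seal=('honey',(402,280),(267,296)),bangle=('pale',(364,238),(350,287)),
plaque=('white',(285,267),(292,232)),round=('red',(166,175),(409,171)),post=('red',(278,206),(388,229)),oblong=('red',(205,228),(342,193)),square=('red',(502,271),(278,389)))
for k,(col,a,b) in S.items():
    c1=blob(sc['scene'][1],col,a,8); c2=blob(sc['side'][1],col,b,8)
    if c1 is None or c2 is None: print(k,c1 is None,c2 is None);continue
    P,e=tri([(sc['scene'][0],cen(c1)),(sc['side'][0],cen(c2))])
    z=dict(round=.014,post=.014,oblong=.014,square=.014,plaque=.014,bangle=.014,jar=.04,lid=.011,seal=.02)[k]
    print(k,np.round(P,4),'gap mm',round(e*1e3,1),np.round(np.hypot(*P[:2]),3),*[ (np.round(q[0],3).tolist(),np.round(q[1:],1).tolist()) for q in (rect(sc['scene'][0],c1,z),rect(sc['side'][0],c2,z))])
tiles=[]
for n,u,v in (('scene',205,228),('scene',502,272),('scene',278,199),('scene',166,175)):
    tiles.append(cv2.resize(sc[n][1][v-45:v+45,u-45:u+45],(400,300)))
cv2.imwrite("pics/crop1.png",np.vstack([np.hstack(tiles[:2]),np.hstack(tiles[2:])])[:,:,::-1])
E
```

```text
jar [0.3686 0.2834 0.0218] gap mm 0.6 0.465 ([0.39, 0.286], [87.5, 47.5, 8.6]) ([0.364, 0.3], [79.4, 49.7, -71.9])
lid [ 0.3721 -0.295   0.0092] gap mm 0.9 0.475 ([0.372, -0.296], [60.0, 46.8, 28.6]) ([0.37, -0.292], [63.1, 51.0, 62.8])
seal [0.6086 0.24   0.0226] gap mm 0.5 0.654 ([0.603, 0.239], [77.6, 36.5, 5.2]) ([0.611, 0.234], [94.9, 43.4, -61.7])
bangle [0.4801 0.1128 0.0093] gap mm 1.5 0.493 ([0.483, 0.112], [61.1, 60.3, 1.6]) ([0.478, 0.12], [73.1, 58.3, -69.3])
plaque [ 0.6667 -0.0035  0.0098] gap mm 2.6 0.667 ([0.668, -0.004], [59.8, 37.2, -77.3]) ([0.664, 0.005], [81.2, 39.8, -74.9])
round [ 0.4878 -0.4257  0.0138] gap mm 0.8 0.647 ([0.487, -0.425], [62.1, 60.7, -65.4]) ([0.487, -0.423], [59.0, 58.6, 21.9])
post [ 0.4649 -0.1204  0.01  ] gap mm 0.4 0.48 ([0.468, -0.12], [68.0, 66.7, -65.6]) ([0.465, -0.117], [65.4, 63.3, 14.6])
oblong [ 0.6245 -0.2305  0.0134] gap mm 0.7 0.666 ([0.624, -0.231], [71.2, 47.2, -11.6]) ([0.625, -0.229], [67.8, 47.6, -10.0])
square [0.4918 0.4302 0.0145] gap mm 0.6 0.653 ([0.49, 0.43], [44.1, 44.1, 78.2]) ([0.492, 0.43], [40.3, 39.9, -10.8])
```

View pics/crop1.png

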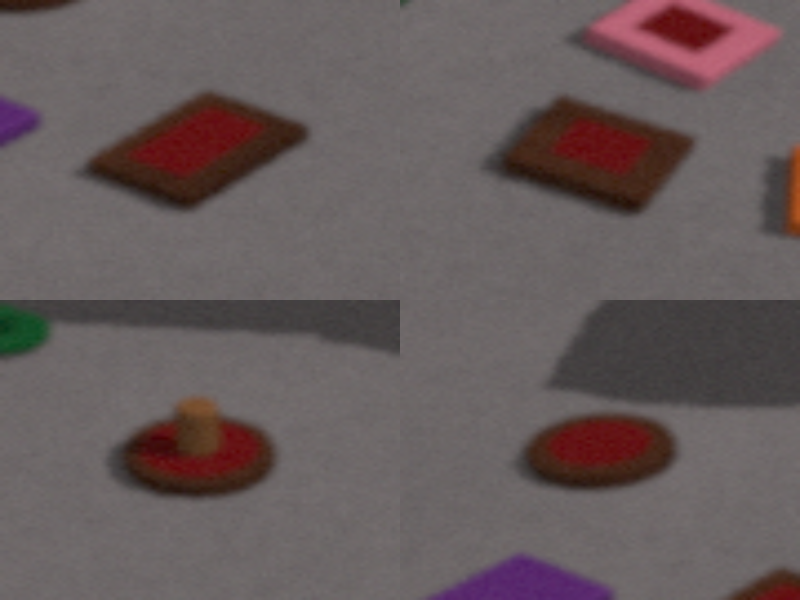

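The crop confirms four dark-wood stands with red felt: oblong, square, post and plain round. The pink, orange and purple look-alikes are separate from them. The two fixed views put every felt at 10–14.5 mm and the sizes fit. Next I locate the obstacles, then make the first move: the wrist camera over the jar, followed by the grasp.

```bash
cat >> h.py <<'E'
def az(p): return np.arctan2(p[1],p[0])
def go(p,z,yaw): r.movep([p[0],p[1],z],quat(yaw))
def yaws(p,closing):
    """yaw for a closing line at angle closing (rad, mod pi), nearest wrist-neutral"""
    y=closing+np.pi/2; n=az(p)+np.pi/2
    return y-np.pi*np.round((y-n)/np.pi)
def look(p,col,z,name,yaw=None,h=.15,rad=60):
    """hover over p, wrist picture; blob near the projection of p; rect on plane z"""
    go(p,h,yaws(p,az(p)) if yaw is None else yaw); r.sleep(.15)
    c,im=shot('wrist'); cv2.imwrite(f"pics/{name}.png",im[:,:,::-1])
    ct=blob(im,col,project(c,[p[0],p[1],z]),rad,200)
    return c,im,ct
E
python3 - <<'E'
from h import *
c=vision.calibration('scene');s=vision.calibration('side')
for n,a,b in (('rack front edges scene',(308,328),None),('',(357,332),None),('',(358,309),None),('bottle',(97,278),(289,165)),('rackR',(333,317),(223,256)),('bowl',(582,215),None)):
    print(n,np.round(onplane(c,a,0.0 if n!='bowl' else 0),3), np.round(tri([(c,a),(s,b)])[0],3) if b else '')
for p,cl in (((.667,-.0035),np.radians(-77)),((.6245,-.2305),np.radians(-11)),((.4878,-.4257),az((.4878,-.4257)))):
    print([np.round(r.inverse_kinematics([*p,z],quat(yaws(p,cl))),2) for z in(.15,.02)])
P=np.array([.3686,.2834])
c,im,ct=look(P,'green',.02,'w_jar')
print(np.round(rect(c,ct,.02)[0],4),onplane(c,cen(ct),.02),cv2.contourArea(ct),cen(ct),project(c,[*P,.02]),r.observe()['t'])
c0=cv2.imread('pics/scene0.png')[:,:,::-1].copy();ct0=blob(c0,'green',(450,217),8)
print('tri',tri([(c,cen(ct)),(vision.calibration('scene'),cen(ct0))]))
E
```

```text
rack front edges scene [[0.795 0.108]] 
 [[0.765 0.2  ]] 
 [[0.708 0.181]] 
bottle [[ 0.851 -0.356]] [ 0.845 -0.363 -0.009]
rackR [[0.749 0.143]] [0.763 0.149 0.016]
bowl [[0.202 0.572]] 
[array([-0.04,  0.12,  1.54, -0.  ,  1.47,  1.3 ]), array([-0.04,  0.22,  1.66, -0.  ,  1.27,  1.3 ])]
[array([-0.39,  0.12,  1.55, -0.  ,  1.47, -0.2 ]), array([-0.39,  0.22,  1.66, -0.  ,  1.27, -0.2 ])]
[array([-0.76,  0.08,  1.59, -0.  ,  1.47, -0.04]), array([-0.76,  0.18,  1.7 , -0.  ,  1.26, -0.04])]
[0.3699 0.2788] [[0.36980558 0.27925444]] 4256.5 [321.34554994 229.54007596] [323.36263232 224.54367192] 3.5667
tri (array([0.36928265, 0.28153378, 0.02326481]), np.float64(0.0015309145633570318))
```

View pics/w_jar.png

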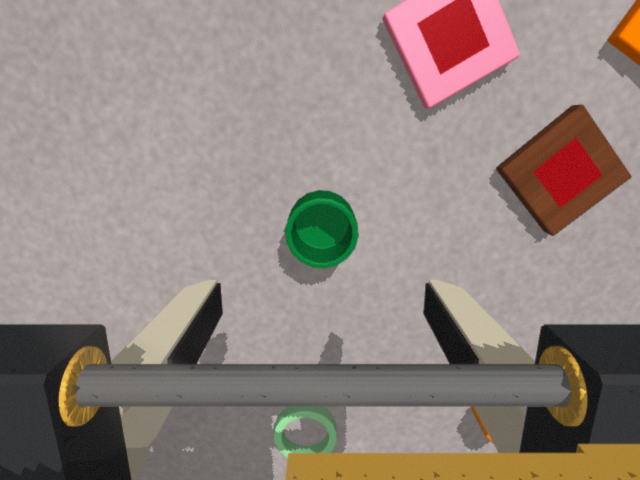

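The wrist view shows the jar at (321,230), mouth up, between the open fingers. It also shows the dark square stand at (567,170), with pink and orange beyond and the bangle at (306,433). All sources put the jar within 3 mm of (0.3695, 0.2805). I'm grasping it and taking it to the round stand, checking that felt with the wrist camera first.

```bash
cat >> h.py <<'E'
def pick(p,z,yaw,h=.15):
    go(p,h,yaw); r.move_straight([p[0],p[1],.06],.2); r.move_straight([p[0],p[1],z],.08)
    jaws.set_gripper(0.0); o=r.observe(); print('grip',round(o['opening'],4),o['finger_force'],np.round(o['tcp_pos'],4))
    r.move_straight([p[0],p[1],z+.03],.06); r.move_straight([p[0],p[1],h],.2)
    o=r.observe(); print('lifted',round(o['opening'],4),np.round(o['contact_force'],2),'t',round(o['t'],1))
def place(p,zt,yaw,open_,h=.15):
    """zt: TCP height at which the piece should just touch"""
    go(p,h,yaw); r.move_straight([p[0],p[1],zt+.02],.2); f0=r.observe()['contact_force'][2]
    z=zt+.003; r.move_straight([p[0],p[1],z],.05)
    while z>zt-.002:
        f=r.observe()['contact_force'][2]
        if f-f0>1.: break
        z-=.0005; r.move_straight([p[0],p[1],z],.02); r.sleep(.05)
    print('touch z-zt mm',round((z-zt)*1e3,2),'df',round(f-f0,2))
    jaws.set_gripper(open_); r.sleep(.1); r.move_straight([p[0],p[1],zt+.03],.08); r.move_straight([p[0],p[1],h],.25)
    print('t',round(r.observe()['t'],1))
E
python3 - <<'E'
from h import *
P=np.array([.3695,.2805]); pick(P,.010,yaws(P,az(P)))
S=np.array([.4878,-.4257])
c,im,ct=look(S,'red',.014,'w_round')
print(cen(ct),cv2.contourArea(ct),rect(c,ct,.014),project(c,[*S,.014]), r.observe()['t'])
E
```

```text
grip 0.0528 29.761532940901816 [0.3695 0.2805 0.0101]
lifted 0.053 [-1.55 -0.   -2.85] t 7.3
[322.8615179  217.52504649] 2868.0 (array([ 0.49124545, -0.42220721]), 58.1497688293457, 42.103843688964844, -41.04166030883789) [322.15750291 223.51011158] 9.9917
```

```bash
ls pics
```

```text
crop1.png
scene0.png
side0.png
w_jar.png
w_round.png
wrist0.png
```

View pics/w_round.png

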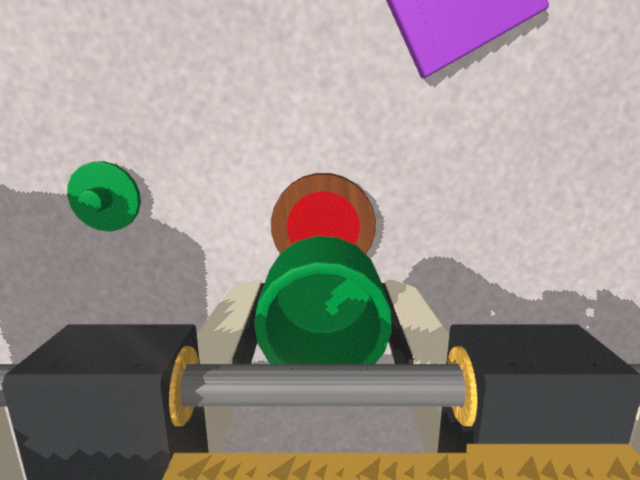

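The wrist view shows the jar held squarely, with the round stand at (323,220) just beyond it and the lid at (103,196). The felt's full width measures 58.1 mm, as it should. Its near edge is hidden; completing the circle gives (0.486, -0.428) against (0.488, -0.426) from the fixed views, so I'm using the mean and placing the jar there.

```bash
python3 - <<'E'
from h import *
S=np.array([.4870,-.4270]); place(S,.0242,yaws(S,az(S)),.085)
L=np.array([.3721,-.295])
# jar check from the same retreat pose, then lid
c,im=shot('wrist'); cv2.imwrite('pics/w_jarplaced.png',im[:,:,::-1])
j=blob(im,'green',project(c,[*S,.034]),20,200); print('jar',onplane(c,cen(j),.034),cen(j))
c1,im1=shot('scene'); 
j1=blob(im1,'green',project(c1,[*S,.034]),10); print('jar scene',onplane(c1,cen(j1),.034),tri([(c,cen(j)),(c1,cen(j1))]))
c2,im2,ct=look(L,'green',.01,'w_lid')
print('lid',onplane(c2,cen(ct),.010),cen(ct),rect(c2,ct,.010))
l1=blob(im1,'green',project(c1,[*L,.01]),10); print(tri([(c2,cen(ct)),(c1,cen(l1))]),r.observe()['t'])
cv2.imwrite('pics/pair.png',np.hstack([im[100:400,120:520],im2[100:400,120:520]])[:,:,::-1])
E
```

```text
touch z-zt mm -0.5 df 5.28
t 15.4
jar [[ 0.48630978 -0.42838241]] [322.62043666 231.27545678]
jar scene [[ 0.48682107 -0.42680173]] (array([ 0.48582726, -0.42823753,  0.03289723]), np.float64(0.0004685093311527075))
lid [[ 0.37198397 -0.29639699]] [322.17228841 222.73120903] (array([ 0.37135944, -0.29702414]), 54.57001876831055, 54.5567626953125, 51.59962463378906)
(array([ 0.3715425 , -0.29616543,  0.00876328]), np.float64(0.0005332978404054767)) 16.425
```

View pics/pair.png

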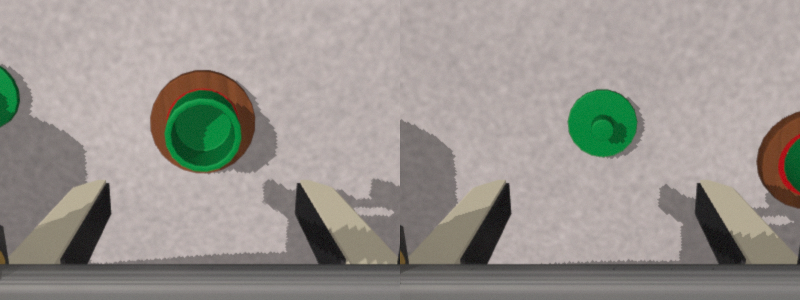

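The jar stands upright and centred on the round stand, and two views put it at (0.486, -0.428). The lid stands knob up at (322,223), which is (0.3717, -0.2963). I'm gripping it by the knob and setting it on the jar.

```bash
python3 - <<'E'
from h import *
L=np.array([.3717,-.2963]); pick(L,.0135,yaws(L,az(L)),)
J=np.array([.4864,-.4276]); place(J,.0627,yaws(J,az(J)),.05,.17)
c,im=shot('wrist'); c1,im1=shot('scene')
j=blob(im,'green',project(c,[*J,.06]),20,200); print('lid',onplane(c,cen(j),.058),rect(c,j,.058))
jaws.set_gripper(.093)
B=np.array([.4801,.1128])
cb,imb,ct=look(B,'pale',.01,'w_bangle')
print('bangle',onplane(cb,cen(ct),.010),rect(cb,ct,.010),cen(ct))
l1=blob(im1,'pale',project(c1,[*B,.01]),10); print(tri([(cb,cen(ct)),(c1,cen(l1))]),r.observe()['t'])
cv2.imwrite('pics/pair2.png',np.hstack([im[100:400,120:520],imb[100:400,120:520]])[:,:,::-1])
E
```

```text
grip 0.0168 30.00005453824997 [ 0.3717 -0.2963  0.0135]
lifted 0.0171 [-0.24  0.35 -0.53] t 20.4
touch z-zt mm -0.5 df 3.85
t 26.1
lid [[ 0.48852118 -0.42574511]] (array([ 0.48709525, -0.42560242]), 60.64289855957031, 54.98133850097656, 73.04340362548828)
bangle [[0.48089024 0.10920659]] (array([0.48112189, 0.10862048]), 61.42176055908203, 59.631263732910156, -76.82455444335938) [322.86041909 225.25126116]
(array([0.48070401, 0.11081236, 0.01133785]), np.float64(0.001229340775974258)) 29.25
```

View pics/pair2.png

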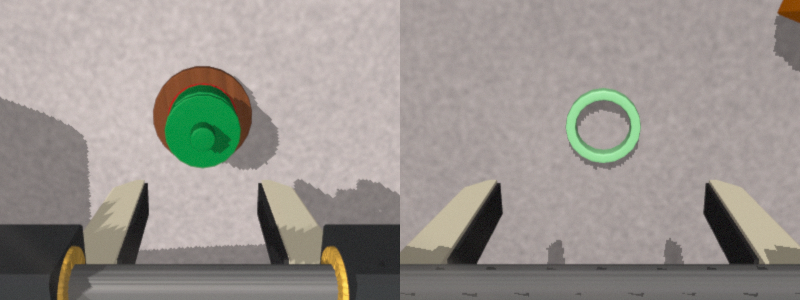

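The lid sits level and central in the jar's mouth. The bangle lies flat at (323,225), which is (0.4806, 0.1108). I'll look at the post stand with empty fingers, then pick the bangle and place it.

```bash
python3 - <<'E'
from h import *
S=np.array([.466,-.1195])
c,im,ct=look(S,'red',.014,'w_post',h=.17)
k=cv2.convexHull(ct); p,w,h,a=rect(c,k,.014); print('wrist felt',p,w,h,cen(k))
c1,im1=shot('scene'); cs,ims=shot('side')
k1=cv2.convexHull(blob(im1,'red',project(c1,[*S,.014]),10)); 
P,e=tri([(c,cen(k)),(c1,cen(k1))]); print('tri',P,e, rect(c1,k1,.014))
D=(p+P[:2])/2; print('use',D)
assert np.linalg.norm(D-S)<.006 and abs(w-h)<5
B=np.array([.4806,.1108]); pick(B,.003,yaws(B,az(B)))
place(D,.0172,yaws(D,az(D)),.085)
c,im=shot('wrist'); k=cv2.convexHull(blob(im,'pale',project(c,[*D,.02]),20,200)); print('bangle',rect(c,k,.028)); cv2.imwrite('pics/b2.png',im[100:400,120:520,::-1])
Q=np.array([.6086,.240]); c,im,ct=look(Q,'honey',.02,'w_seal',h=.17); print(cen(ct),onplane(c,cen(ct),.022),rect(c,ct,.02))
cv2.imwrite('pics/pair3.png',np.hstack([cv2.imread('pics/b2.png'),im[100:400,120:520,::-1]]))
E
```

```text
wrist felt [ 0.46368845 -0.12324818] 66.04507446289062 65.9980239868164 [321.34538323 222.15269091]
tri [ 0.46377095 -0.12208357  0.01261246] 0.0008153812303564317 (array([ 0.46358487, -0.12063866]), 68.1748046875, 67.81074523925781, 46.31779098510742)
use [ 0.4637297  -0.12266588]
grip 0.0597 30.000395625829697 [0.4807 0.1108 0.0031]
lifted 0.0599 [ 0.48 -0.15 -1.52] t 34.9
touch z-zt mm 0.5 df 1.08
t 40.3
bangle (array([ 0.46315771, -0.12440894]), 58.97750473022461, 58.87901306152344, -59.6888484954834)
[322.58557902 221.5468965 ] [[0.60911724 0.23679479]] (array([0.60955237, 0.23602216]), 41.459922790527344, 37.70066833496094, 83.44491577148438)
```

View pics/pair3.png

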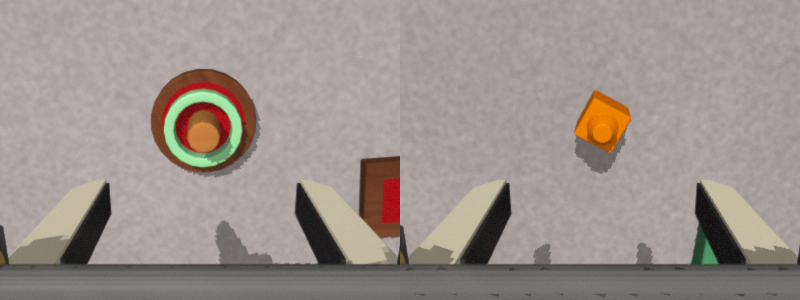

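The bangle lies flat round the post. The seal is at about (323,222), turned relative to the image, so I need the directions of its block edges.

```bash
python3 - <<'E'
from h import *
im=cv2.imread('pics/w_seal.png')[:,:,::-1].copy(); c=vision.calibration('wrist')
ct=blob(im,'honey',(322,221),10,200)
poly=cv2.approxPolyDP(ct,3,True)[:,0]; 
for z in(.0,.04):
    w=onplane(c,poly,z); e=np.roll(w,-1,0)-w
    print(z,poly.tolist(),[(round(np.hypot(*v)*1e3,1),round(float(np.degrees(az(v))%90),1)) for v in e])
cr=cv2.resize(im[180:265,280:365],(600,600),interpolation=cv2.INTER_CUBIC); cv2.imwrite('pics/sealzoom.png',cr[:,:,::-1])
E
```

```text
0.0 [[314, 191], [295, 234], [330, 252], [350, 217], [346, 207]] [(np.float64(42.1), 87.5), (np.float64(35.4), 83.1), (np.float64(36.7), 83.2), (np.float64(9.7), 43.7), (np.float64(31.1), 84.6)]
0.04 [[314, 191], [295, 234], [330, 252], [350, 217], [346, 207]] [(np.float64(37.1), 87.5), (np.float64(31.2), 83.1), (np.float64(32.4), 83.2), (np.float64(8.5), 43.7), (np.float64(27.4), 84.6)]
```

View pics/sealzoom.png

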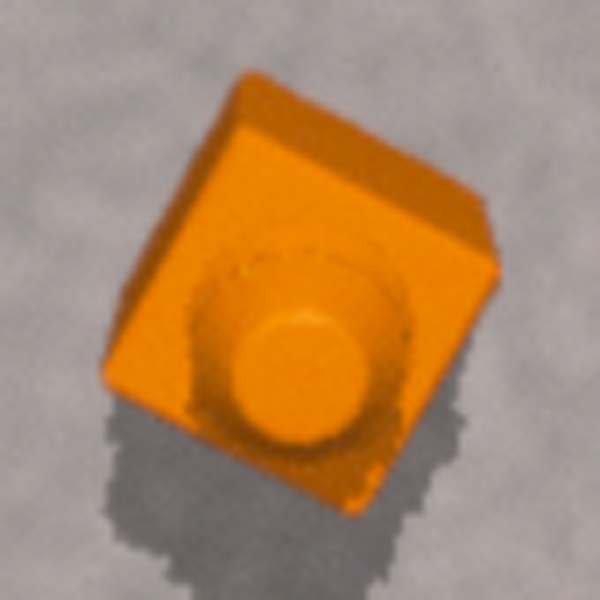

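The zoom shows the seal's square top face with corners at about (314,198), (351,219), (331,253) and (295,234). Its edges lie at 83.1° modulo 90. I'm gripping along y, clear of the rack, and placing it on the dark square stand, whose felt is at 79°.

```bash
python3 - <<'E'
from h import *
c=vision.calibration('wrist'); cor=np.array([[314.4,197.7],[350.8,218.5],[330.6,253.1],[294.6,233.5]])
w=onplane(c,cor,.04); print(w.mean(0),[round(np.hypot(*v)*1e3,1) for v in np.roll(w,-1,0)-w])
Q=(w.mean(0)+[.6086,.240])/2; print(Q)
a=np.radians(83.1); pick(Q,.010,yaws(Q,a))
D=np.array([.4915,.4293]); y=yaws(D,np.radians(79)); y0=yaws(Q,a)
# keep the same grasp sense irrelevant: square symmetry
place(D,.0243,y,.085,.16)
c,im=shot('wrist'); k=blob(im,'honey',project(c,[*D,.045]),25,200)
poly=cv2.approxPolyDP(k,3,True)[:,0]; e=onplane(c,np.roll(poly,-1,0),.054)-onplane(c,poly,.054)
print('seal',onplane(c,cen(k),.036),[(round(np.hypot(*v)*1e3,1),round(float(np.degrees(az(v))%90),1)) for v in e])
cv2.imwrite('pics/s2.png',im[100:400,120:520,::-1])
P=np.array([.6667,-.0045]); c,im,ct=look(P,'white',.014,'w_plq',yaw=yaws(P,np.radians(-77)),h=.17); print(cen(ct),rect(c,ct,.014),r.observe()['t'])
c1,im1=shot('scene'); l=blob(im1,'white',project(c1,[*P,.014]),12); print(tri([(c,cen(ct)),(c1,cen(l))]))
cv2.imwrite('pics/pair4.png',np.hstack([cv2.imread('pics/s2.png'),im[100:400,120:520,::-1]]))
E
```

```text
[0.6087624  0.23784547] [np.float64(32.5), np.float64(32.2), np.float64(32.6), np.float64(32.4)]
[0.6086812  0.23892274]
grip 0.0336 29.9977907538414 [0.6086 0.2389 0.0099]
lifted 0.034 [ 0.22  1.28 -1.88] t 46.6
touch z-zt mm -0.5 df 3.04
t 53.0
seal [[0.49336915 0.43017026]] [(np.float64(9.7), 0.2), (np.float64(2.9), 64.4), (np.float64(4.5), 68.3), (np.float64(8.3), 52.0), (np.float64(7.7), 56.4), (np.float64(15.8), 78.0), (np.float64(8.8), 18.0), (np.float64(5.1), 79.0), (np.float64(2.4), 60.6), (np.float64(6.1), 3.8), (np.float64(3.1), 77.7), (np.float64(30.0), 79.0), (np.float64(3.2), 66.1), (np.float64(5.4), 62.2), (np.float64(3.7), 79.0), (np.float64(3.2), 35.9), (np.float64(12.1), 64.3), (np.float64(4.7), 29.9), (np.float64(8.0), 79.0), (np.float64(16.0), 80.0), (np.float64(10.6), 62.5), (np.float64(4.1), 11.3), (np.float64(9.1), 13.8), (np.float64(3.1), 35.9), (np.float64(4.0), 11.5), (np.float64(6.7), 74.6), (np.float64(7.1), 54.6), (np.float64(8.1), 28.3), (np.float64(7.2), 80.7), (np.float64(3.5), 79.0), (np.float64(5.8), 73.5), (np.float64(2.8), 79.0), (np.float64(5.7), 71.8), (np.float64(6.5), 31.0), (np.float64(3.2), 52.1), (np.float64(2.9), 80.2), (np.float64(5.3), 22.7), (np.float64(6.1), 59.8), (np.float64(7.6), 37.8), (np.float64(27.3), 79.0), (np.float64(19.1), 60.8), (np.float64(5.8), 17.1), (np.float64(4.5), 68.6), (np.float64(8.1), 13.8)]
[326.00135962 216.97615001] (array([ 0.66742529, -0.00732047]), 60.01854705810547, 37.94606399536133, -76.89212894439697) 54.9917
(array([ 0.66645796, -0.00628749,  0.01140912]), np.float64(0.0013123802067422678))
```

View pics/pair4.png

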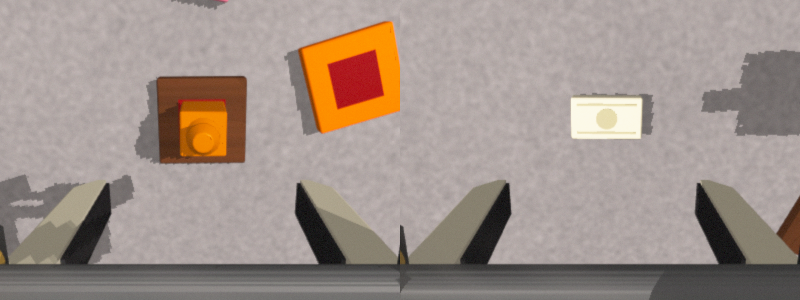

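The seal is square and central on the dark square stand. The plaque lies face up at (326,217), measuring 60 x 38 mm at -76.9°. I'll look at the oblong felt with empty fingers, then pick and place the plaque and take the final views.

```bash
python3 - <<'E'
from h import *
S=np.array([.6245,-.2305]); c,im,ct=look(S,'red',.014,'w_obl',yaw=yaws(S,np.radians(-11)),h=.17); p,w,h,a=rect(c,ct,.014); print('felt',p,w,h,a)
c1,im1=shot('scene'); l=blob(im1,'red',project(c1,[*S,.014]),12); P,e=tri([(c,cen(ct)),(c1,cen(l))]); print(P,e)
D=(p+P[:2])/2; assert np.linalg.norm(D-S)<.006 and abs(w-64)<5 and abs(h-40)<5
B=np.array([.6670,-.0065]); pick(B,.003,yaws(B,np.radians(-76.9)))
place(D,.0172,yaws(D,np.radians(a)),.085)
c,im=shot('wrist'); k=blob(im,'white',project(c,[*D,.028]),20,200); print('plaque',rect(c,k,.028))
r.move_j([-1.229,.116,1.442,0,1.584,-.038])
c1,im1=shot('scene'); cs,ims=shot('side')
sq=lambda a:cv2.resize(a,(400,300))
cv2.imwrite('pics/final.png',np.vstack([np.hstack([im1[140:350,60:340],im1[140:350,330:610]]).repeat(1,0),]) [:,:,::-1])
cv2.imwrite('pics/final.png',np.vstack([np.hstack([sq(im1[140:350,60:340]),sq(im1[140:350,330:610])]),np.hstack([sq(ims[120:330,220:500]),sq(im)])])[:,:,::-1])
print(r.observe()['t'])
E
```

```text
felt [ 0.62329089 -0.23243407] 64.92923736572266 40.7000617980957 -10.972099304199219
[ 0.6231953  -0.23192658  0.01316059] 0.0003836775238345307
grip 0.0593 29.99408930540085 [ 0.6671 -0.0065  0.0032]
lifted 0.0598 [ 0.53  0.03 -0.82] t 61.4
touch z-zt mm -0.5 df 5.04
t 67.8
plaque (array([ 0.6231073 , -0.23191415]), 59.21318054199219, 36.78907775878906, -10.9581298828125)
69.95
```

View pics/final.png

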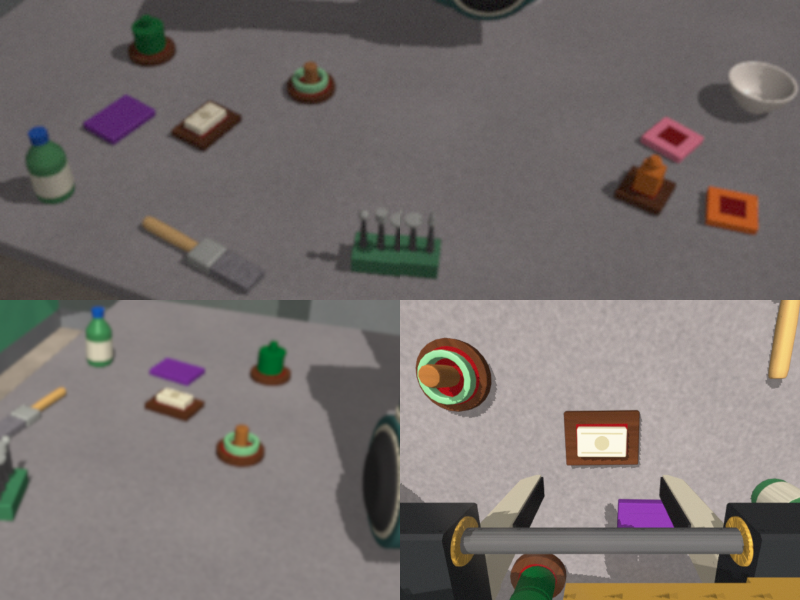

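The final views show all five pieces seated on their stands: lidded jar, bangle round its post, plaque along its stand and seal squarely on its own. The rack is where it was.

```bash
python3 -c "
from plant import job; print(job.finish_job())"
```

```text
the job is handed in; nothing more can be done
None
```

I handed the job in at about 70 s of the 144 s allowed: the final pictures show the lidded jar, seal, plaque and bangle released and centred on their own stands with the rack unmoved, though the hand-in returned no verdict.

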